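Scan a label sample plate and hold it flush on the tilted press stage

ROBOT

A 6-joint arm with a two-finger parallel gripper is mounted at the origin on a cart in front of the work surface, level with it; the furniture and walls round the work are solid. World frame = base frame: x ahead of the robot, y to its left, z up, the work surface at z = 0. Lengths are in m, angles in degrees, forces in N, time in s.
With the tool pointing down it reaches from about 0.35 to 0.875 m from the base axis. Payload 4.2 kg.
Tool frame: the origin (TCP) lies midway between the tips of the shut fingers; the grasp point (between the pads) lies 19 mm behind it; z points along the fingers, y is the line along which they close (so a half turn about z gives the same grasp; the last joint's range is limited). The gripper opens to 87 mm and grips with 3 to 60 N. Pads are 19 mm wide; open, the fingers measure 117 mm over their backs; the gripper's body (75 mm by 190 mm) begins 51 mm behind the grasp point.
Start: joints at [-52.964, 22.042, 0.453, 0, -68.411, -14.817], TCP at [0.236, -0.579, 0.223] pointing down, gripper open.
Joint ranges: [-179.83, 179.83], [-69.29, 118.12], [-61.27, 80.66], [-181.25, 117.63], [-171.15, -9.14], [-177.46, 177.46]. Speed limits (degrees/s): [159.86, 159.86, 180, 180, 180, 180].

INTERFACE

Orientations are given as a 3x3 rotation matrix whose columns are the frame's x, y, z axes.
In Python, from station import sense, capture, camera_params, finish_job gives the robot as it stands.
- The arm moves only by the tool drive_tool, never from a script. Its argument "rows" is a list of rows, each an object of numbers: "tx", "ty", "tz": the shift along the tool's x, y, z in cm; "ax", "ay", "az": the turn, a rotation vector about the tool's x, y, z in rad; "claw": the finger opening in cm, from 0 to 8.7. In form: [{"tx": .., "ty": .., "tz": .., "ax": .., "ay": .., "az": .., "claw": ..}, ...]. A call has 1 to 10 rows; each row shifts and turns the commanded pose from where the row before left it, along the tool's axes as they then stand; what a row does not reach is not made up. A row lasts 1/12 s, in which the tool goes at most 41.7 mm and 7.16 degrees, less where a joint would pass 70% of its speed; a pose out of reach is approached as far as the arm can. A call with a gripper value outside its range is refused whole. The fingers move at their own pace and stop on an object; the grip force is fixed at half the most. Time passes only in rows, so rows that do not move let the fingers close. It gives the time, the measured TCP pose, the force, the opening and the grip force at its end, in the units of the state.
- sense(): the state, without advancing time (a new reading comes with each control period).
- capture(name): name is "scene" or "top" or "wrist"; returns (picture, depth): 400x640x3 uint8, red, green, blue; 400x640 float32, m along the optical axis (not along the pixel's ray), 0 where there is no reading.
- camera_params(name): a dict with "intrinsics" (3x3 intrinsics, pixels), "R" (3x3) and "t" (3): a world point X has camera coordinates R X + t; the wrist camera has in their place "tool_from_camera" (4x4, takes a point from camera to tool coordinates, whose origin is the TCP and whose axes are the flange's). Camera axes: x right, y down, z forward; pixel columns grow to the right and rows downward; lengths in m; the calibration is good to about 2 mm. A picture is of the moment at which its call begins: read the wrist's pose just before it. camera_params takes no time and is no camera call.
- finish_job(): hands the job in; it is judged then, once.
The state is a dict: "time_s": time; "joints": joint angles; "joint_velocities": joint speeds; "effort": joint torques, N m; "tcp_pos": TCP position; "ee_rot": TCP orientation; "wrist_force": force on the tool from outside, world axes, zero at the start; "moment": the same for the moment, N m; "gripper_width": opening from 0.0 (shut) to 1.0 (fully open); "gripper_force": force on a finger pad.
Only numpy, scipy, OpenCV 4.12 (cv2) and the standard library are available. Lean on these libraries where they do the work, as an engineer would, in place of code of your own. Each camera call takes 0.05 s, during which the arm holds its last target. There are 200 camera calls.

TASK

Pick up the label sample plate by its black rib and hold it level and still, label down, about 60 mm above the middle of the code reader's window for a second. Then tilt it to match the slope of the press stage, lay it flush and centred on the black sprung pad with its long side running up the slope, and gently press the pad about halfway in (about 5 mm); finish while still gripping the plate and pressing it there. Do not shift the stage's tilt setting, and leave the tape roll, the cap and the wrench where they are.

Things in the scene. Friction and masses are not known exactly. Their poses are not given: they have to be found in the camera images.
- sample_plate: loose label sample plate, 0.12 kg: an aluminium plate 90 (x) x 60 (y) x 8 mm (z) with a paper label on its flat underside and, on top, an upright black rib with an orange cap strip, 44 mm long (along x), 12 mm thick (along y; the strip 15 mm), from the plate up to 48 mm above the underside. Origin: centre of the underside; z points up out of the rib. It starts lying flat, label down. A half turn about z makes no difference to the job
- plate_grip (a point): grip point in the middle of the black rib of the sample plate, 32 mm above the plate's underside, 24 mm above its top face; same axes as the plate. Fingers close along the plate's y on the 12 mm thick rib
- reader_window (a point): centre of the round upward window (60 mm black ring) of the grey code reader, a fixed box 74 x 74 mm; the window is the box's top, 45 mm above the table. z up
- press_stage: fixed base of the press stage, 150 (x) x 130 (y) x 12 mm, grey, origin at the centre of its underside; -x is its front, towards the robot. Two thin steel arcs on its sides, at y = +-54 mm, stand up to 93 mm above the table. A blue tray is hinged across its front, 58 mm in front of the origin and 30 mm up, and rises away from the robot; it is clamped at 0.2 to 0.45 rad (varies) from level
- tray_edge (a point): middle of the upper (far) edge of the blue tray on the press stage, on its top side; x points up the slope, z out of the slope. The tray stays put under light pressing; a hard push shifts it
- pad_face (a point): centre of the face of the black rubber pad on the press stage, 84 (x) x 56 mm (y); x points up the slope, y across, z straight out of the face. The pad floats on springs above the blue tray and moves straight in along -z without tilting
- press_pad (a joint): how far the sprung pad is pressed in: 0 free, 0.012 m fully in; takes about 2 N to start and 0.9 N more for each mm, so about 6.5 N at 5 mm
- tape_roll: roll of brown packing tape lying flat, 73 mm across, 48 mm high; origin at the centre of its underside; leave alone
- cap: black screw cap, 33 mm across, 26 mm high; origin at the centre of its underside; leave alone
- cap_wrench: white ring wrench 54 x 164 x 16 mm lying flat, long along its y; origin at the centre of its underside; leave alone
There are look-alikes about, which are no part of the job. There is more than one size of the press_stage; the job needs the largest.

How it is judged:
By the outcome, as a careful person would: the job done as asked, in the order asked, and still so for the second after the job is handed in, while the arm keeps its last pose, push and grip.
It also fails if it takes over 42 s, if anything falls off the work surface, if the arm or the gripper's body presses on something with over 40 N, if the wrist force passes 120 N, or if a joint passes its speed limit or range.

## Working session

There is one attempt and no reset: what is moved stays moved. The work goes in short steps, Python scripts to look and compute and a tool call to move; the robot and the scene stay as the last step left them, time stands still between calls to the robot, and variables do not carry over. Pictures are saved under pics/ and viewed, at most 10 in all, crops included, and the job is handed in when it is done.

Besides the shell and the picture viewer there is one more tool, called as name([rows], argument=value, ...), one row to a line, values as JSON. drive_tool: Moves the arm, as the interface text tells. Its arguments: {"type":"object","properties":{"rows":{"type":"array"}},"required":["rows"]}

```bash
ls; mkdir -p pics; cat > h.py <<'E'
import numpy as np, cv2
from station import sense, capture, camera_params, finish_job
def save(n,im): cv2.imwrite('pics/'+n+'.png',im[...,::-1])
def pts(name,d,s=None):
    c=camera_params(name);K=np.array(c['intrinsics']);v,u=np.mgrid[:400,:640]
    P=np.stack([(u-K[0,2])/K[0,0]*d,(v-K[1,2])/K[1,1]*d,d],-1)
    if name=='wrist':
        T=np.array(c['tool_from_camera']);P=P@T[:3,:3].T+T[:3,3]
        return P@np.array(s['ee_rot']).T+np.array(s['tcp_pos'])
    return (P-np.array(c['t']))@np.array(c['R'])
E
python3 - <<'E'
from h import *
for n in('scene','top'):
    s=sense();im,d=capture(n);save(n,im);np.savez(n,im=im,P=pts(n,d),d=d)
print(sense()); print(camera_params('top'),camera_params('wrist'))
E
```

```text
pics
{'time_s': 0.1, 'joints': array([-5.29630604e+01,  2.20874379e+01,  3.89038416e-01, -2.55056932e-02,
       -6.84094174e+01, -1.48147328e+01]), 'joint_velocities': array([ 0.07929332, -0.09598092,  0.19979194,  0.19795662, -0.00313103,
        0.02090174]), 'effort': array([-7.69741764e-04, -3.91690135e+01,  1.87933463e+01,  4.23193350e+00,
        1.34349702e-02, -6.76393120e-05]), 'tcp_pos': array([ 0.23618219, -0.57809682,  0.22156685]), 'ee_rot': array([[-9.25786125e-01, -3.78046831e-01, -8.03004796e-04],
       [-3.78047675e-01,  9.25784472e-01,  1.75140117e-03],
       [ 8.12977085e-05,  1.92499700e-03, -9.99998144e-01]]), 'wrist_force': array([-0.51920971, -0.79813463,  0.30879779]), 'moment': array([-0.01119576, -0.04759065, -0.00604968]), 'gripper_force': 0.0, 'gripper_width': 1.0024703753617774}
{'intrinsics': array([[456.87864808,   0.        , 314.65221734],
       [  0.        , 456.87864808, 200.45930686],
       [  0.        ,   0.        ,   1.        ]]), 'R': array([[-0.00393194, -0.99996584, -0.0072699 ],
       [-0.99362748,  0.00472575, -0.11261481],
       [ 0.11264532,  0.00678077, -0.99361212]]), 't': array([0.0163986 , 0.56458174, 1.46235502])} {'intrinsics': array([[306.17363148,   0.        , 318.79663456],
       [  0.        , 306.17363148, 200.52011962],
       [  0.        ,   0.        ,   1.        ]]), 'tool_from_camera': array([[-9.71108891e-04, -9.64576461e-01, -2.63801644e-01,
         7.16296879e-02],
       [ 9.99999272e-01, -1.12567032e-03,  4.34746771e-04,
         9.07491707e-04],
       [-7.16300183e-04, -2.63801029e-01,  9.64576852e-01,
        -1.62331773e-01],
       [ 0.00000000e+00,  0.00000000e+00,  0.00000000e+00,
         1.00000000e+00]])}
```

View pics/top.png

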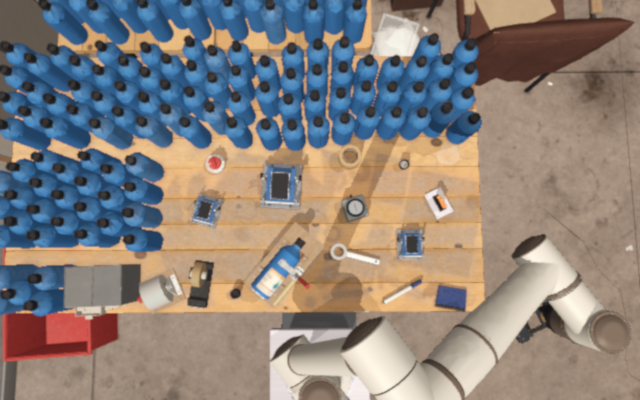

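View pics/scene.png

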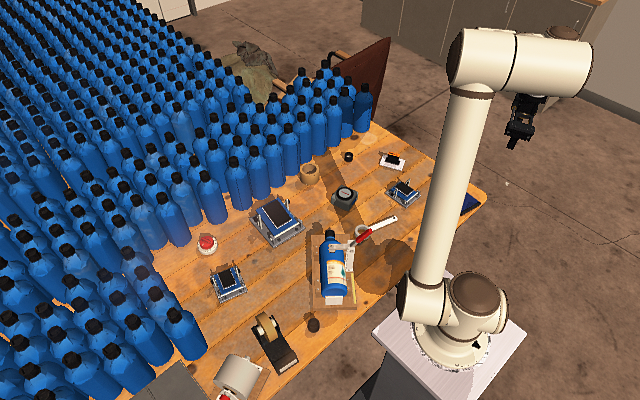

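Top view: the plate (white, orange strip) is at (438,203), the only plate-like item; the reader is at (355,207). Stage candidates are (282,185), the largest, with smaller look-alikes at (207,210) and (411,244). The tape roll is at (349,157), the cap at (404,164) and the wrench at (355,255). Next is a close crop of the three chosen, plus measurements.

```bash
python3 - <<'E'
from h import *
z=np.load('top.npz');im,P=z['im'],z['P']
s=np.load('scene.npz')
a=cv2.resize(im[140:240,250:460],None,fx=3.8,fy=3.8,interpolation=cv2.INTER_CUBIC)
save('crop1',a)
hsv=cv2.cvtColor(im,cv2.COLOR_RGB2HSV)
np.set_printoptions(precision=4,suppress=True)
def reg(m,box):
    x0,y0,x1,y1=box;k=np.zeros(m.shape,bool);k[y0:y1,x0:x1]=1;return m&k
z_=P[...,2]
def rep(n,m):
    Q=P[m];r=cv2.minAreaRect(Q[:,:2].astype(np.float32)*1000);print(n,m.sum(),'med',np.median(Q,0),'rect',np.round(r[0],1),np.round(r[1],1),round(r[2],1),'z',np.percentile(Q[:,2],[2,50,98]))
H,S,V=hsv[...,0],hsv[...,1],hsv[...,2]
b=(415,180,465,230)
rep('orange',reg((H<16)&(S>170)&(z_>.035),b)); rep('plate',reg((z_>.004)&(z_<.03),b)); rep('rib',reg((z_>.035),b))
b=(335,190,375,225); rep('reader',reg((z_>.03)&(z_<.06),b)); 
b=(258,158,306,212); rep('stageall',reg((z_>.006),b)); m=reg((V<70)&(z_>.03),b);rep('pad',m)
Q=P[m];c=Q.mean(0);n=np.linalg.svd(Q-c)[2][2];print('n',n*np.sign(n[2]),c,np.abs((Q-c)@n).mean())
for v in range(160,212,4): print(v,np.round(P[v,282],3),im[v,282])
E
```

```text
return _methods._mean(a, axis=axis, dtype=dtype,
  ret = um.true_divide(
Traceback (most recent call last):
IndexError: index -1 is out of bounds for axis 0 with size 0
```

View pics/crop1.png

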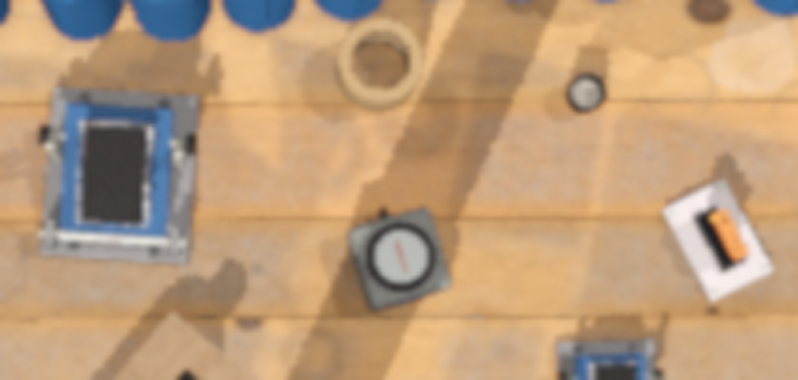

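The crop confirms the plate (crop 718,240; orange strip with black rib), the reader (400,257) and the large stage with its black pad (115,172). Fixing the masks.

```bash
cat > m.py <<'E'
from h import *
z=np.load('top.npz');im,P=z['im'],z['P']
hsv=cv2.cvtColor(im,cv2.COLOR_RGB2HSV)
np.set_printoptions(precision=4,suppress=True)
c=camera_params('top');K=np.array(c['intrinsics']);R=np.array(c['R']);t=np.array(c['t'])
def ray(u,v,h):
    d=R.T@np.linalg.inv(K)@[u,v,1];o=-R.T@t;return o+d*(h-o[2])/d[2]
def reg(m,box):
    x0,y0,x1,y1=box;k=np.zeros(m.shape,bool);k[y0:y1,x0:x1]=1;return m&k
z_=P[...,2];H,S,V=[hsv[...,i] for i in range(3)]
def rep(n,m,h):
    v,u=np.nonzero(m)
    if len(v)<5: print(n,'few',len(v));return
    q=np.array([ray(a,b,h)[:2] for a,b in zip(u,v)])*1000
    r=cv2.minAreaRect(q.astype(np.float32));Q=P[m]
    print(n,len(v),'mean',q.mean(0),'rect',np.round(r[0],1),np.round(r[1],1),round(r[2],1),'z',np.percentile(Q[:,2],[2,50,98]))
E
python3 - <<'E'
from m import *
print('table z',np.median(z_[215:235,380:395]), 'tilt', z_[205:212,310:330].mean())
b=(418,182,460,224)
rep('orange',reg((H<16)&(S>150)&(V>150),b),.048); rep('white',reg((S<60)&(V>130),b),.008); rep('black',reg((V<80),b),.04)
b=(335,190,375,225); rep('reader',reg((S<60),b),.045);rep('ring',reg((V<60),b),.045)
b=(258,158,306,212); 
for n,m in(('base',reg((S<70)&(V>90),b)),('blue',reg((H>95)&(H<125)&(S>110),b)),('pad',reg((V<75)&(S<120),(268,165,296,203)))):
    rep(n,m,.06); Q=P[m]
    for k in range(3):
        cc=Q.mean(0);nn=np.linalg.svd(Q-cc)[2][2];Q=Q[np.abs((Q-cc)@nn)<.006]
    print('n',nn*np.sign(nn[2]),cc,len(Q))
for v in range(164,210,5): print(v,P[v,282],im[v,282])
for v in range(190,216,4): print(v,[(round(float(z_[v,u]),3)) for u in range(424,454,3)])
E
```

```text
table z -0.0006979107284807598 tilt -0.00023496875041791954
orange 27 mean [ 554.82   -391.6383] rect [ 555.2 -392.7] [34.3  8.8] 24.7 z [0.0341 0.048  0.0551]
white 422 mean [ 556.6385 -394.6998] rect [ 557.8 -396.3] [94.2 66.6] 26.2 z [-0.0038  0.0069  0.015 ]
black 29 mean [ 553.892  -384.6154] rect [ 553.6 -384.7] [44.6  5.9] 24.8 z [0.0066 0.0152 0.0288]
reader 491 mean [ 539.2309 -114.8871] rect [ 539.5 -114.8] [73.9 72.8] 15.7 z [0.0315 0.0422 0.0504]
ring few 4
base 1012 mean [603.1332 120.7696] rect [605.8 122.7] [130.1 155.7] 88.2 z [0.0003 0.0145 0.083 ]
n [0.0895 0.9908 0.102 ] [0.602  0.124  0.0263] 58
blue 254 mean [624.5227 120.1028] rect [614.5 125.4] [ 87.6 105.5] 87.4 z [0.0352 0.0554 0.0699]
n [-0.7724  0.1958  0.6042] [0.6238 0.1173 0.0525] 26
pad 353 mean [611.119  126.8849] rect [610.6 127. ] [48.4 74.9] 89.7 z [0.0596 0.0729 0.0854]
n [-0.2819  0.0414  0.9585] [0.6094 0.1259 0.0729] 334
164 [0.6907 0.1231 0.0097] [130 120 116]
169 [0.6651 0.1193 0.0564] [ 57  86 122]
174 [0.6445 0.1173 0.0804] [71 66 66]
179 [0.6294 0.1178 0.0739] [63 58 58]
184 [0.6126 0.1174 0.0783] [63 59 58]
189 [0.5973 0.1177 0.073 ] [63 59 58]
194 [0.5829 0.1187 0.0594] [64 61 59]
199 [0.5677 0.1193 0.0512] [115 128 153]
204 [0.5553 0.1221 0.0146] [182 178 175]
209 [ 0.541   0.124  -0.0096] [187 158 131]
190 [0.002, -0.002, 0.005, -0.001, 0.01, 0.006, -0.004, 0.0, 0.002, -0.003]
194 [-0.003, 0.009, 0.007, 0.005, 0.008, 0.005, 0.009, -0.004, -0.004, -0.003]
198 [0.002, 0.008, 0.011, 0.011, 0.03, 0.048, 0.046, -0.0, -0.004, -0.006]
202 [0.003, -0.006, 0.005, 0.006, 0.012, 0.035, 0.044, 0.002, 0.012, -0.007]
206 [0.007, 0.001, 0.001, 0.008, 0.007, 0.012, 0.055, 0.056, 0.014, -0.008]
210 [-0.003, 0.007, -0.001, 0.011, 0.011, 0.009, 0.01, 0.003, 0.008, 0.009]
214 [-0.005, -0.004, -0.015, 0.006, 0.009, 0.008, -0.0, 0.006, -0.011, 0.003]
```

drive_tool([
  {"tx": -2.0, "ty": 0.3, "tz": 0},
  {"tx": -3.0, "ty": 0.4, "tz": 0},
  {"tx": -3.0, "ty": 0.4, "tz": 0},
  {"tx": -3.0, "ty": 0.4, "tz": 0.5},
  {"tx": -3.0, "ty": 0.4, "tz": 0.5, "az": -0.03},
  {"tx": -3.0, "ty": 0.4, "tz": 0.8, "az": -0.03},
  {"tx": -3.0, "ty": 0.4, "tz": 0.8},
  {"tx": -3.0, "ty": 0.4, "tz": 0.8},
  {"tx": -3.0, "ty": 0.4, "tz": 0.8},
  {"tx": -3.0, "ty": 0.4, "tz": 0.8},
])

```text
invalid input at $.rows[0]: expected keys tx, ty, tz, ax, ay, az, claw
```

drive_tool([
  {"tx": -3.0, "ty": 0.4, "tz": 0.8},
  {"tx": -2.5, "ty": 0.3, "tz": 0.8},
  {"tx": -1.5, "ty": 0.3, "tz": 0.6},
  {"tx": -0.7, "ty": 0.2},
  {"tx": 0},
  {"tx": 0},
])

```text
invalid input at $.rows[0]: expected keys tx, ty, tz, ax, ay, az, claw
```

```bash
python3 - <<'E'
from h import *
s=sense();im,d=capture('wrist');save('w1',im);np.savez('w1',im=im,P=pts('wrist',d,s))
print(s['time_s'],s['tcp_pos'],s['ee_rot'],s['joints'],s['wrist_force'])
E
```

```text
0.1 [ 0.23618219 -0.57809682  0.22156685] [[-9.25786125e-01 -3.78046831e-01 -8.03004796e-04]
 [-3.78047675e-01  9.25784472e-01  1.75140117e-03]
 [ 8.12977085e-05  1.92499700e-03 -9.99998144e-01]] [-5.29630604e+01  2.20874379e+01  3.89038416e-01 -2.55056932e-02
 -6.84094174e+01 -1.48147328e+01] [-0.51920971 -0.79813463  0.30879779]
```

View pics/w1.png

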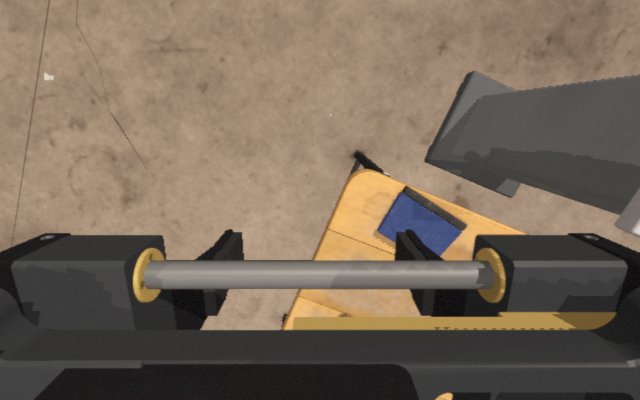

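The wrist view is still of the start pose (fingers at (230,260) and (415,260)). Every key is required in a row, so I'm resending.

drive_tool([
  {"tx": -2.0, "ty": 0.3, "tz": 0, "ax": 0, "ay": 0, "az": 0, "claw": 8.7},
  {"tx": -3.0, "ty": 0.4, "tz": 0, "ax": 0, "ay": 0, "az": 0, "claw": 8.7},
  {"tx": -3.0, "ty": 0.4, "tz": 0, "ax": 0, "ay": 0, "az": 0, "claw": 8.7},
  {"tx": -3.0, "ty": 0.4, "tz": 0.5, "ax": 0, "ay": 0, "az": 0, "claw": 8.7},
  {"tx": -3.0, "ty": 0.4, "tz": 0.5, "ax": 0, "ay": 0, "az": -0.03, "claw": 8.7},
  {"tx": -3.0, "ty": 0.4, "tz": 0.5, "ax": 0, "ay": 0, "az": -0.03, "claw": 8.7},
  {"tx": -3.0, "ty": 0.4, "tz": 0.5, "ax": 0, "ay": 0, "az": 0, "claw": 8.7},
  {"tx": -3.0, "ty": 0.4, "tz": 0.5, "ax": 0, "ay": 0, "az": 0, "claw": 8.7},
  {"tx": -3.0, "ty": 0.4, "tz": 0.8, "ax": 0, "ay": 0, "az": 0, "claw": 8.7},
  {"tx": -3.0, "ty": 0.4, "tz": 0.8, "ax": 0, "ay": 0, "az": 0, "claw": 8.7},
])

```text
time_s: 0.98
tcp_pos: [0.4869, -0.4247, 0.1811]
ee_rot: [[-0.901, -0.433, -0.0], [-0.433, 0.901, 0.0], [-0.0, 0.0, -1.0]]
wrist_force: [0.6, -0.5, -0.7]
gripper_width: 1.002
gripper_force: 0.0
```

drive_tool([
  {"tx": -3.0, "ty": 0.5, "tz": 0.8, "ax": 0, "ay": 0, "az": 0, "claw": 8.7},
  {"tx": -2.5, "ty": 0.6, "tz": 0.8, "ax": 0, "ay": 0, "az": 0, "claw": 8.7},
  {"tx": -1.5, "ty": 0.5, "tz": 0.6, "ax": 0, "ay": 0, "az": 0, "claw": 8.7},
  {"tx": -0.7, "ty": 0.4, "tz": 0, "ax": 0, "ay": 0, "az": 0, "claw": 8.7},
  {"tx": 0, "ty": 0, "tz": 0, "ax": 0, "ay": 0, "az": 0, "claw": 8.7},
  {"tx": 0, "ty": 0, "tz": 0, "ax": 0, "ay": 0, "az": 0, "claw": 8.7},
])

```text
time_s: 1.48
tcp_pos: [0.5461, -0.3748, 0.16]
ee_rot: [[-0.901, -0.433, -0.0], [-0.433, 0.901, -0.0], [0.0, -0.0, -1.0]]
wrist_force: [-0.7, 0.0, 0.2]
gripper_width: 1.001
gripper_force: 0.0
```

```bash
python3 - <<'E'
from h import *
s=sense();im,d=capture('wrist');save('w2',im);np.savez('w2',im=im,P=pts('wrist',d,s),R=s['ee_rot'],p=s['tcp_pos'])
print(s['time_s'],s['tcp_pos'],s['ee_rot'],s['joints'],s['wrist_force'])
E
```

```text
1.4833 [ 0.54613204 -0.37479412  0.15996771] [[-9.01384934e-01 -4.33018700e-01 -7.42261596e-05]
 [-4.33018654e-01  9.01384896e-01 -3.37888919e-04]
 [ 2.13218560e-04 -2.72426669e-04 -9.99999940e-01]] [-2.04906234e+01  2.82233925e+01  1.15154287e+00  2.20385525e-02
 -6.29253589e+01 -4.38601201e+01] [-0.67384492  0.00677395  0.17265208]
```

View pics/w2.png

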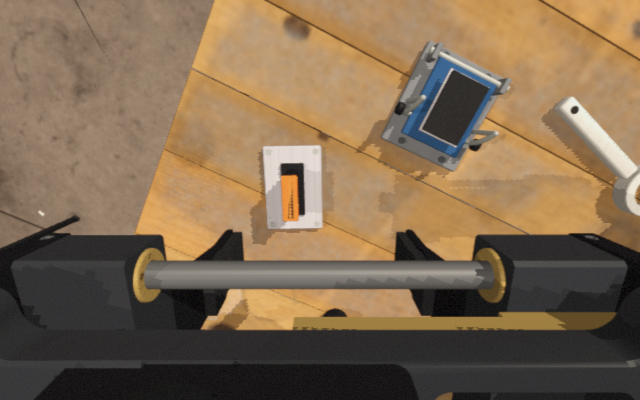

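The plate is fully in view at (293,187), with the strip at (290,197), nearly aligned with the tool. Computing its position by rays.

```bash
cat >> h.py <<'E'
def wray(px,h,R,p):
    c=camera_params('wrist');K=np.array(c['intrinsics']);T=np.array(c['tool_from_camera'])
    uv=np.c_[np.atleast_2d(px),np.ones(len(np.atleast_2d(px)))]
    d=uv@np.linalg.inv(K).T@T[:3,:3].T@R.T;o=R@T[:3,3]+p
    return o+d*((h-o[2])/d[:,2])[:,None]
def rect(q):
    r=cv2.minAreaRect((q[:,:2]*1000).astype(np.float32));return [np.round(x,1) for x in r]
E
python3 - <<'E'
from h import *
z=np.load('w2.npz');im,P,R,p=z['im'],z['P'],z['R'],z['p']
hsv=cv2.cvtColor(im,cv2.COLOR_RGB2HSV);H,S,V=[hsv[...,i].astype(int) for i in range(3)]
k=np.zeros(H.shape,bool);k[138:235,255:332]=1
def go(n,m,h):
    m=m&k;nn,l,st,_=cv2.connectedComponentsWithStats(m.astype(np.uint8));m=l==1+st[1:,4].argmax()
    v,u=np.nonzero(m);q=wray(np.c_[u,v],h,R,p);r=rect(q);print(n,len(v),r,'z',np.median(P[m][:,2]))
    c=np.r_[np.array(r[0])/1000,h];print('  in tool(cm)',R.T@(c-p)*100)
go('white',(S<45)&(V>120),.008);go('orange',(H<18)&(S>170)&(V>140),.048)
print(np.degrees(np.arctan2(-R[1,0],-R[0,0])))
E
```

```text
white 3376 [array([ 558.2, -398.4]), array([89.4, 59.6]), np.float64(25.7)] z 0.008020735287630629
  in tool(cm) [-0.06884922 -2.6462238  15.19747796]
orange 690 [array([ 558. , -397.6]), array([43.1, 14.5]), np.float64(26.6)] z 0.0484812020455722
  in tool(cm) [-0.08461014 -2.56654234 11.19745265]
25.659285257808552
```

drive_tool([
  {"tx": 0, "ty": -1.3, "tz": 1, "ax": 0, "ay": 0, "az": 0, "claw": 5},
  {"tx": -0.1, "ty": -1.3, "tz": 2, "ax": 0, "ay": 0, "az": 0, "claw": 5},
  {"tx": 0, "ty": 0, "tz": 2.5, "ax": 0, "ay": 0, "az": 0, "claw": 5},
  {"tx": 0, "ty": 0, "tz": 2.5, "ax": 0, "ay": 0, "az": 0, "claw": 5},
  {"tx": 0, "ty": 0, "tz": 2.2, "ax": 0, "ay": 0, "az": 0, "claw": 5},
  {"tx": 0, "ty": 0, "tz": 2, "ax": 0, "ay": 0, "az": 0, "claw": 5},
  {"tx": 0, "ty": 0, "tz": 1.5, "ax": 0, "ay": 0, "az": 0, "claw": 5},
  {"tx": 0, "ty": 0, "tz": 1, "ax": 0, "ay": 0, "az": 0, "claw": 5},
  {"tx": 0, "ty": 0, "tz": 0, "ax": 0, "ay": 0, "az": 0, "claw": 3.5},
  {"tx": 0, "ty": 0, "tz": 0, "ax": 0, "ay": 0, "az": 0, "claw": 2.5},
])

```text
time_s: 2.37
tcp_pos: [0.5584, -0.3984, 0.013]
ee_rot: [[-0.902, -0.432, 0.0], [-0.432, 0.902, -0.0], [0.0, -0.0, -1.0]]
wrist_force: [0.5, 0.2, -0.0]
gripper_width: 0.501
gripper_force: 0.0
```

drive_tool([
  {"tx": 0, "ty": 0, "tz": 0, "ax": 0, "ay": 0, "az": 0, "claw": 1.8},
  {"tx": 0, "ty": 0, "tz": 0, "ax": 0, "ay": 0, "az": 0, "claw": 1.5},
  {"tx": 0, "ty": 0, "tz": 0, "ax": 0, "ay": 0, "az": 0, "claw": 1.2},
  {"tx": 0, "ty": 0, "tz": 0, "ax": 0, "ay": 0, "az": 0, "claw": 0.6},
  {"tx": 0, "ty": 0, "tz": 0, "ax": 0, "ay": 0, "az": 0, "claw": 0},
  {"tx": 0, "ty": 0, "tz": 0, "ax": 0, "ay": 0, "az": 0, "claw": 0},
])

```text
time_s: 2.87
tcp_pos: [0.5592, -0.3977, 0.0133]
ee_rot: [[-0.901, -0.433, 0.001], [-0.433, 0.901, -0.001], [-0.001, -0.001, -1.0]]
wrist_force: [-0.5, -0.1, 2.3]
gripper_width: 0.136
gripper_force: 30.0
```

drive_tool([
  {"tx": 0, "ty": 0, "tz": -0.7, "ax": 0, "ay": 0, "az": 0, "claw": 0},
  {"tx": 0, "ty": 0, "tz": -1.5, "ax": 0, "ay": 0, "az": 0, "claw": 0},
  {"tx": 0, "ty": 0, "tz": -2, "ax": 0, "ay": 0, "az": 0, "claw": 0},
  {"tx": 0, "ty": 0, "tz": -2.5, "ax": 0, "ay": 0, "az": 0, "claw": 0},
  {"tx": 0, "ty": 0, "tz": -2, "ax": 0, "ay": 0, "az": 0, "claw": 0},
  {"tx": 0, "ty": 0.5, "tz": -1.3, "ax": 0, "ay": 0, "az": 0, "claw": 0},
  {"tx": -0.4, "ty": 1, "tz": -0.5, "ax": 0, "ay": 0, "az": 0, "claw": 0},
  {"tx": -0.6, "ty": 1.5, "tz": 0, "ax": 0, "ay": 0, "az": 0, "claw": 0},
  {"tx": -0.8, "ty": 2, "tz": 0, "ax": 0, "ay": 0, "az": 0, "claw": 0},
  {"tx": -0.8, "ty": 2, "tz": 0, "ax": 0, "ay": 0, "az": 0, "claw": 0},
])

```text
time_s: 3.7
tcp_pos: [0.5504, -0.3212, 0.1162]
ee_rot: [[-0.902, -0.432, -0.002], [-0.432, 0.902, 0.002], [0.001, 0.003, -1.0]]
wrist_force: [1.1, 0.1, -1.8]
gripper_width: 0.139
gripper_force: 30.0
```

drive_tool([
  {"tx": -0.8, "ty": 2, "tz": 0, "ax": 0, "ay": 0, "az": 0, "claw": 0},
  {"tx": -0.8, "ty": 2, "tz": 0, "ax": 0, "ay": 0, "az": 0, "claw": 0},
  {"tx": -0.8, "ty": 2, "tz": 0, "ax": 0, "ay": 0, "az": 0, "claw": 0},
  {"tx": -0.8, "ty": 2, "tz": 0, "ax": 0, "ay": 0, "az": 0, "claw": 0},
  {"tx": -0.8, "ty": 2, "tz": 0, "ax": 0, "ay": 0, "az": 0, "claw": 0},
  {"tx": -0.8, "ty": 2, "tz": 0, "ax": 0, "ay": 0, "az": 0, "claw": 0},
  {"tx": -0.8, "ty": 2, "tz": 0, "ax": 0, "ay": 0, "az": 0, "claw": 0},
  {"tx": -0.6, "ty": 1.5, "tz": 0, "ax": 0, "ay": 0, "az": 0, "claw": 0},
  {"tx": -0.5, "ty": 1.5, "tz": 0, "ax": 0, "ay": 0, "az": 0, "claw": 0},
  {"tx": 0, "ty": 0, "tz": 0, "ax": 0, "ay": 0, "az": 0, "claw": 0},
])

```text
time_s: 4.53
tcp_pos: [0.5368, -0.1379, 0.1165]
ee_rot: [[-0.9, -0.435, -0.003], [-0.435, 0.9, 0.001], [0.002, 0.002, -1.0]]
wrist_force: [0.3, -0.2, -1.6]
gripper_width: 0.137
gripper_force: 30.0
```

```bash
python3 - <<'E'
from h import *
s=sense();im,d=capture('wrist');save('w3',im);np.savez('w3',im=im,P=pts('wrist',d,s),R=s['ee_rot'],p=s['tcp_pos'])
print(s['time_s'],s['tcp_pos'],s['ee_rot'],s['wrist_force'])
R=s['ee_rot'];print(R.T@(np.array([.5394,-.1148,.118])-s['tcp_pos'])*100)
E
```

```text
4.5333 [ 0.5367692  -0.13787241  0.11651801] [[-0.90026353 -0.43533478 -0.00303525]
 [-0.43533955  0.90026565  0.00111123]
 [ 0.00224877  0.00232177 -0.99999478]] [ 0.28697811 -0.22204844 -1.56532964]
[-1.24094145  1.96294573 -0.14643329]
```

View pics/w3.png

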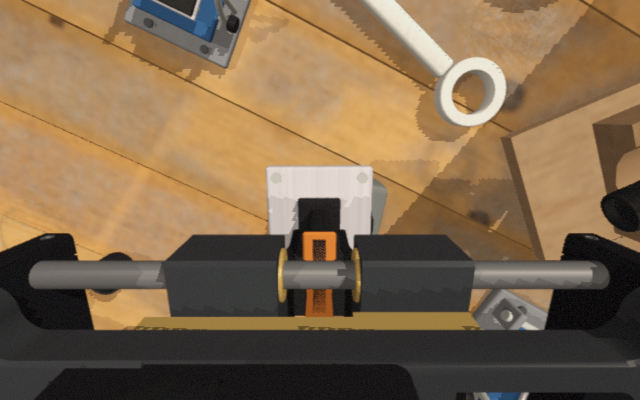

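The wrist view shows the plate held square: front edge (267..373,167), strip centred at (320,270), and the reader just peeking out at (380,200). Moving the last 2 cm and holding.

drive_tool([
  {"tx": -0.6, "ty": 1.0, "tz": -0.1, "ax": 0, "ay": 0, "az": 0, "claw": 0},
  {"tx": -0.4, "ty": 0.6, "tz": 0, "ax": 0, "ay": 0, "az": 0, "claw": 0},
  {"tx": -0.2, "ty": 0.4, "tz": 0, "ax": 0, "ay": 0, "az": 0, "claw": 0},
  {"tx": 0, "ty": 0, "tz": 0, "ax": 0, "ay": 0, "az": 0, "claw": 0},
  {"tx": 0, "ty": 0, "tz": 0, "ax": 0, "ay": 0, "az": 0, "claw": 0},
  {"tx": 0, "ty": 0, "tz": 0, "ax": 0, "ay": 0, "az": 0, "claw": 0},
])

```text
time_s: 5.08
tcp_pos: [0.5407, -0.1179, 0.1185]
ee_rot: [[-0.902, -0.433, -0.0], [-0.433, 0.902, -0.0], [0.0, 0.0, -1.0]]
wrist_force: [0.1, -0.5, -1.8]
gripper_width: 0.138
gripper_force: 30.0
```

```bash
cat > loc.py <<'E'
import sys
from h import *
s=sense();R=s['ee_rot'];p=s['tcp_pos'];print(s['time_s'],p,s['wrist_force'],s['joints'])
E
python3 - <<'E'
from loc import *
print(R.T@(np.array([.5394,-.1148,.118])-p)*100, R)
for n in ('wrist','top','scene'):
    im,d=capture(n);save('r_'+n,im);np.savez('r_'+n,im=im,P=pts(n,d,s))
im=np.load('r_wrist.npz')['im']
hsv=cv2.cvtColor(im,cv2.COLOR_RGB2HSV);S,V=hsv[...,1].astype(int),hsv[...,2].astype(int)
m=(S<40)&(V>150);m[:150]=0;m[232:]=0;m[:,:250]=0;m[:,390:]=0
n,l,st,c=cv2.connectedComponentsWithStats(m.astype(np.uint8));i=1+st[1:,4].argmax();print('plate px',st[i])
m=l==i
# corners of front edge on plane 5mm below TCP in tool frame
v,u=np.nonzero(m)
q=wray(np.c_[u,v],.005,np.eye(3),np.zeros(3))
print('tool x max',np.percentile(q[:,0],99.5),'y range at rows', [ (round(q[(v==r),1].min(),4),round(q[(v==r),1].max(),4)) for r in range(170,232,10)])
E
```

```text
5.0833 [ 0.54072602 -0.11788993  0.11845243] [ 0.1189458  -0.52954493 -1.84966341] [ 4.48432346e+00  2.08136225e+01 -1.78858358e+01  1.53869208e-03
 -5.13122912e+01 -6.88495237e+01]
[-0.01414525  0.33594425  0.0452586 ] [[-9.01562640e-01 -4.32648546e-01 -2.02800048e-04]
 [-4.32648548e-01  9.01562661e-01 -3.69314971e-05]
 [ 1.98815310e-04  5.44450884e-05 -9.99999979e-01]]
plate px [ 266  160  107   72 5448]
tool x max 0.04769643862181869 y range at rows [(np.float64(-0.0282), np.float64(0.0303)), (np.float64(-0.0284), np.float64(0.03)), (np.float64(-0.0281), np.float64(0.0303)), (np.float64(-0.0278), np.float64(0.03)), (np.float64(-0.0281), np.float64(0.0302)), (np.float64(-0.0278), np.float64(0.0305)), (np.float64(-0.028), np.float64(0.0302))]
```

drive_tool([
  {"tx": -0.1, "ty": 0.3, "tz": 0, "ax": 0, "ay": 0, "az": 0, "claw": 0},
  {"tx": 0, "ty": 0, "tz": 0, "ax": 0, "ay": 0, "az": 0, "claw": 0},
  {"tx": 0, "ty": 0, "tz": 0, "ax": 0, "ay": 0, "az": 0, "claw": 0},
  {"tx": 0, "ty": 0, "tz": 0, "ax": 0, "ay": 0, "az": 0, "claw": 0},
  {"tx": 0, "ty": 0, "tz": 0, "ax": 0, "ay": 0, "az": 0, "claw": 0},
  {"tx": 0, "ty": 0, "tz": 0, "ax": 0, "ay": 0, "az": 0, "claw": 0},
  {"tx": 0, "ty": 0, "tz": 0, "ax": 0, "ay": 0, "az": 0, "claw": 0},
  {"tx": 0, "ty": 0, "tz": 0, "ax": 0, "ay": 0, "az": 0, "claw": 0},
  {"tx": 0, "ty": 0, "tz": 0, "ax": 0, "ay": 0, "az": 0, "claw": 0},
  {"tx": 0, "ty": 0, "tz": 0, "ax": 0, "ay": 0, "az": 0, "claw": 0},
])

```text
time_s: 6.07
tcp_pos: [0.5404, -0.1145, 0.1185]
ee_rot: [[-0.901, -0.433, -0.0], [-0.433, 0.901, -0.0], [0.0, 0.0, -1.0]]
wrist_force: [0.2, -0.6, -1.2]
gripper_width: 0.138
gripper_force: 30.0
```

drive_tool([
  {"tx": 0, "ty": 0, "tz": 0, "ax": 0, "ay": 0, "az": 0, "claw": 0},
  {"tx": 0, "ty": 0, "tz": 0, "ax": 0, "ay": 0, "az": 0, "claw": 0},
  {"tx": 0, "ty": 0, "tz": 0, "ax": 0, "ay": 0, "az": 0, "claw": 0},
  {"tx": 0, "ty": 0, "tz": 0, "ax": 0, "ay": 0, "az": 0, "claw": 0},
  {"tx": 0, "ty": 0, "tz": 0, "ax": 0, "ay": 0, "az": 0, "claw": 0},
  {"tx": 0, "ty": 0, "tz": 0, "ax": 0, "ay": 0, "az": 0, "claw": 0},
  {"tx": 0, "ty": 0, "tz": 0, "ax": 0, "ay": 0, "az": 0, "claw": 0},
  {"tx": 0, "ty": 0, "tz": 0, "ax": 0, "ay": 0, "az": 0, "claw": 0},
  {"tx": 0, "ty": 0, "tz": 0, "ax": 0, "ay": 0, "az": 0, "claw": 0},
  {"tx": 0, "ty": 0, "tz": 0, "ax": 0, "ay": 0, "az": 0, "claw": 0},
])

```text
time_s: 6.9
tcp_pos: [0.5404, -0.1145, 0.1185]
ee_rot: [[-0.901, -0.433, 0.0], [-0.433, 0.901, 0.0], [-0.0, 0.0, -1.0]]
wrist_force: [-0.4, -0.3, -1.5]
gripper_width: 0.134
gripper_force: 30.0
```

drive_tool([
  {"tx": 0, "ty": 0, "tz": -0.8, "ax": 0, "ay": 0, "az": 0, "claw": 0},
  {"tx": 0, "ty": 0, "tz": -1.5, "ax": 0, "ay": 0, "az": 0.05, "claw": 0},
  {"tx": 0, "ty": 0, "tz": -2, "ax": 0, "ay": 0, "az": 0.08, "claw": 0},
  {"tx": 0, "ty": 0, "tz": -2, "ax": 0, "ay": 0, "az": 0.08, "claw": 0},
  {"tx": 0, "ty": 0, "tz": -2, "ax": 0, "ay": 0, "az": 0.08, "claw": 0},
  {"tx": 0, "ty": 0, "tz": -2, "ax": 0, "ay": 0, "az": 0.08, "claw": 0},
  {"tx": 0, "ty": 0, "tz": -1.5, "ax": 0, "ay": 0, "az": 0.077, "claw": 0},
  {"tx": -0.5, "ty": 1, "tz": -0.7, "ax": 0, "ay": 0, "az": 0, "claw": 0},
  {"tx": -1, "ty": 2, "tz": 0, "ax": 0, "ay": 0, "az": 0, "claw": 0},
  {"tx": -1, "ty": 2, "tz": 0, "ax": 0, "ay": 0, "az": 0, "claw": 0},
])

```text
time_s: 7.73
tcp_pos: [0.5657, -0.0638, 0.2446]
ee_rot: [[-1.0, -0.001, 0.002], [-0.001, 1.0, 0.001], [-0.002, 0.001, -1.0]]
wrist_force: [0.3, -0.4, -1.2]
gripper_width: 0.134
gripper_force: 30.0
```

drive_tool([
  {"tx": -1, "ty": 2, "tz": 0, "ax": 0, "ay": 0, "az": 0, "claw": 0},
  {"tx": -1, "ty": 2, "tz": 0, "ax": 0, "ay": 0, "az": 0, "claw": 0},
  {"tx": -1, "ty": 2, "tz": 0, "ax": 0, "ay": 0, "az": 0, "claw": 0},
  {"tx": -1, "ty": 2, "tz": 0, "ax": 0, "ay": 0, "az": 0, "claw": 0},
  {"tx": -1, "ty": 2, "tz": 0, "ax": 0, "ay": 0, "az": 0, "claw": 0},
  {"tx": -1, "ty": 2, "tz": 0, "ax": 0, "ay": 0, "az": 0, "claw": 0},
  {"tx": -1, "ty": 2, "tz": 0, "ax": 0, "ay": 0, "az": 0, "claw": 0},
  {"tx": -1, "ty": 2, "tz": 0, "ax": 0, "ay": 0, "az": 0, "claw": 0},
  {"tx": 0, "ty": 2, "tz": 0, "ax": 0, "ay": 0, "az": 0, "claw": 0},
  {"tx": 0, "ty": 1, "tz": 0, "ax": 0, "ay": -0.05, "az": 0, "claw": 0},
])

```text
time_s: 8.57
tcp_pos: [0.6469, 0.1286, 0.2418]
ee_rot: [[-0.999, -0.003, 0.05], [-0.003, 1.0, 0.0], [-0.05, 0.0, -0.999]]
wrist_force: [0.3, -0.6, -1.3]
gripper_width: 0.136
gripper_force: 30.0
```

drive_tool([
  {"tx": 0, "ty": 0, "tz": 0, "ax": 0, "ay": -0.08, "az": 0, "claw": 0},
  {"tx": 0, "ty": 0, "tz": 0, "ax": 0, "ay": -0.08, "az": 0, "claw": 0},
  {"tx": 0, "ty": 0, "tz": 0, "ax": 0, "ay": -0.06, "az": 0, "claw": 0},
  {"tx": 0, "ty": 0, "tz": 0, "ax": 0, "ay": -0.03, "az": 0, "claw": 0},
  {"tx": 0, "ty": 0, "tz": 0, "ax": 0, "ay": 0, "az": 0, "claw": 0},
  {"tx": 0, "ty": 0, "tz": 0, "ax": 0, "ay": 0, "az": 0, "claw": 0},
])

```text
time_s: 9.07
tcp_pos: [0.6446, 0.1261, 0.2434]
ee_rot: [[-0.956, -0.003, 0.294], [-0.003, 1.0, 0.0], [-0.294, -0.0, -0.956]]
wrist_force: [0.2, 0.9, -1.1]
gripper_width: 0.137
gripper_force: 30.0
```

```bash
python3 - <<'E'
from loc import *
print(R)
im,d=capture('wrist');save('w4',im);np.savez('w4',im=im,P=pts('wrist',d,s),R=R,p=p)
E
```

```text
9.0667 [0.64463134 0.12607592 0.24343474] [ 0.21038485  0.85458498 -1.14537121] [  28.81859396   16.22692687  -11.10628067   10.96861206  -48.08998457
 -124.96567793]
[[-9.55730469e-01 -2.51631488e-03  2.94232796e-01]
 [-2.55114712e-03  9.99996711e-01  2.65427833e-04]
 [-2.94232496e-01 -4.96953682e-04 -9.55733745e-01]]
```

View pics/w4.png

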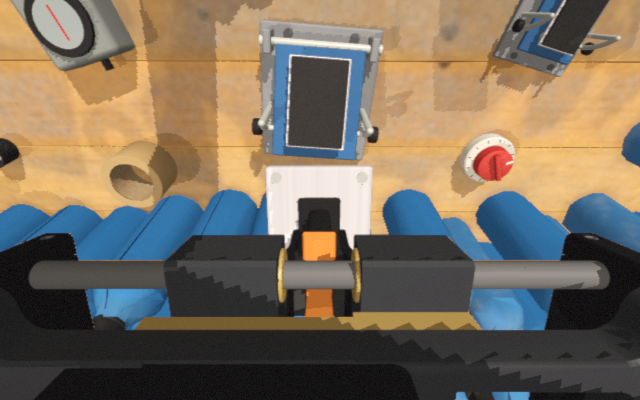

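The stage is in full view: pad at (320,102), blue tray around it, tray hinge at the top (320,45), base outline (265..380, 20..155). Fitting the pad plane.

```bash
cat > pad.py <<'E'
from h import *
np.set_printoptions(precision=4,suppress=True)
def fit(f,box):
    z=np.load(f);im,P,R,p=z['im'],z['P'],z['R'],z['p']
    hsv=cv2.cvtColor(im,cv2.COLOR_RGB2HSV);H,S,V=[hsv[...,i].astype(int) for i in range(3)]
    x0,y0,x1,y1=box
    def comp(m):
        k=np.zeros(m.shape,bool);k[y0:y1,x0:x1]=1;m=m&k
        n,l,st,_=cv2.connectedComponentsWithStats(m.astype(np.uint8));return l==1+st[1:,4].argmax()
    def plane(Q):
        for _ in range(4):
            c=Q.mean(0);n=np.linalg.svd(Q-c,full_matrices=False)[2][2];n*=np.sign(n[2]);r=np.abs((Q-c)@n);Q=Q[r<max(2.5*np.median(r),.0005)]
        return c,n,np.std((Q-c)@n)
    pad=comp((V<85)&(S<90));blue=comp((H>95)&(H<125)&(S>110))
    er=cv2.erode(pad.astype(np.uint8),np.ones((5,5)))>0;eb=cv2.erode(blue.astype(np.uint8),np.ones((3,3)))>0
    out={}
    for nme,mk in(('pad',er),('tray',eb)):
        c,n,sd=plane(P[mk]);print(nme,mk.sum(),'c',c,'n',n,'slope',np.arcsin(-n[0]/np.hypot(n[0],n[2])),'tilt',np.arccos(n[2]),'yaw',np.degrees(np.arctan2(-n[1],-n[0])),'sd',sd);out[nme]=(c,n)
    c,n=out['pad']
    c_=camera_params('wrist');K=np.array(c_['intrinsics']);T=np.array(c_['tool_from_camera'])
    v,u=np.nonzero(pad);d=np.c_[u,v,np.ones(len(u))]@np.linalg.inv(K).T@T[:3,:3].T@R.T;o=R@T[:3,3]+p
    q=o+d*(((c-o)@n)/(d@n))[:,None]
    ex=np.array([1,0,0])-n*n[0];ex/=np.linalg.norm(ex);ey=np.cross(n,ex)
    a=np.c_[(q-c)@ex,(q-c)@ey];(cx,cy),wh,an=cv2.minAreaRect((a*1000).astype(np.float32))
    ctr=c+ex*cx/1000+ey*cy/1000
    print('pad rect',wh,an,'centre',ctr);out['ctr']=ctr
    an=an if abs(an)<45 else an-90
    th=np.radians(an);X=ex*np.cos(th)+ey*np.sin(th);print('X',X,'yaw',np.degrees(np.arctan2(X[1],X[0])))
    return out,n,X,ctr
E
python3 - <<'E'
from pad import *
fit('w4.npz',(255,15,385,163))
E
```

```text
pad 4149 c [0.6072 0.1254 0.0736] n [0.0619 0.9979 0.0197] slope -1.2629364167982036 tilt 1.5511117250239415 yaw -93.54975074707004 sd 0.014107588249290232
tray 2769 c [0.6124 0.1245 0.0495] n [-0.2841  0.0203  0.9586] slope 0.2881460484200652 tilt 0.2888432071992975 yaw -4.0948212474688255 sd 0.0005280006612096278
pad rect (133405.984375, 9087.7841796875) 74.4169692993164 centre [ 0.5083  0.1356 -0.1302]
X [ 0.9614 -0.0649  0.2674] yaw -3.8627834939655252
```

```bash
sed -i 's/^    def plane(Q):/    def plane(Q):\n        Q=Q[np.abs(Q-np.median(Q,0)).max(1)<.06]; Q=Q[np.abs(Q[:,2]-np.median(Q[:,2]))<.03]/' pad.py
python3 - <<'E'
from pad import *
out,n,X,c=fit('w4.npz',(255,15,385,163))
z=np.load('w4.npz');im=z['im'];P=z['P']
print([(v,P[v,320],im[v,320]) for v in range(50,160,12)])
hsv=cv2.cvtColor(im,cv2.COLOR_RGB2HSV);m=(hsv[...,2]<85)&(hsv[...,1]<90);m[:15]=0;m[163:]=0;m[:,:255]=0;m[:,385:]=0
n_,l,st,_=cv2.connectedComponentsWithStats(m.astype(np.uint8));i=1+st[1:,4].argmax();print(st[i],cv2.minAreaRect(np.argwhere(l==i)[:,::-1].astype(np.float32)))
E
```

```text
pad 4149 c [0.608  0.1253 0.0722] n [-0.2819  0.0204  0.9592] slope 0.2858625060817895 tilt 0.286569107710066 yaw -4.13695448066332 sd 0.0005028180428451028
tray 2769 c [0.6127 0.1243 0.0496] n [-0.2838  0.02    0.9587] slope 0.2877663923735332 tilt 0.2884399286004605 yaw -4.027328500723204 sd 0.0005307633578416435
pad rect (53.33375930786133, 81.94324493408203) 85.6003646850586 centre [0.6091 0.1254 0.0725]
X [ 0.9566 -0.0707  0.2827] yaw -4.228122775603633
[(50, array([0.5652, 0.1282, 0.0363]), array([ 74, 124, 171], dtype=uint8)), (62, array([0.5727, 0.1281, 0.0619]), array([72, 63, 63], dtype=uint8)), (74, array([0.5828, 0.1281, 0.0653]), array([70, 62, 60], dtype=uint8)), (86, array([0.593 , 0.1282, 0.0689]), array([70, 64, 60], dtype=uint8)), (98, array([0.6042, 0.1282, 0.0695]), array([66, 61, 59], dtype=uint8)), (110, array([0.6145, 0.1282, 0.0746]), array([61, 58, 53], dtype=uint8)), (122, array([0.6258, 0.1282, 0.0768]), array([65, 58, 57], dtype=uint8)), (134, array([0.637 , 0.1283, 0.0803]), array([69, 65, 61], dtype=uint8)), (146, array([0.648 , 0.1283, 0.0848]), array([77, 70, 67], dtype=uint8)), (158, array([ 0.7003,  0.1288, -0.0007]), array([151, 118,  88], dtype=uint8))]
[ 289   57   60   91 4742] ((316.61029052734375, 102.30624389648438), (56.22090148925781, 87.63133239746094), 4.635463237762451)
```

```bash
cat > tgt.py <<'E'
from loc import *
from scipy.spatial.transform import Rotation as Ro
np.set_printoptions(precision=4,suppress=True)
a,y=.2875,np.radians(-4.15)
n=np.array([-np.sin(a)*np.cos(y),-np.sin(a)*np.sin(y),np.cos(a)])
X=np.array([np.cos(a)*np.cos(y),np.cos(a)*np.sin(y),np.sin(a)])
Rt=np.c_[-X,np.cross(-n,-X),-n]; C=np.array([.6091,.1254,.0725]); off=np.array([.0015,.0005,.013])
def target(h): return C+n*h-Rt@off
def show(h):
    print('rot',Ro.from_matrix(R.T@Rt).as_rotvec(),'shift now-axes cm',R.T@(target(h)-p)*100,'shift target-axes',Rt.T@(target(h)-p)*100)
E
python3 -c "
from tgt import *
show(.03)"
```

```text
9.1167 [0.64536789 0.12614927 0.2436689 ] [ 0.35132985  0.23990526 -1.19528133] [  28.79218382   16.26919851  -11.02321567   10.97088461  -48.08177749
 -124.97708724]
rot [0.0215 0.0119 0.0712] shift now-axes cm [ 8.3138 -0.0374 10.9874] shift target-axes [ 8.1672 -0.3872 11.0902]
```

drive_tool([
  {"tx": 0, "ty": 0, "tz": 0, "ax": 0.0215, "ay": 0.012, "az": 0.071, "claw": 0},
  {"tx": 0.6, "ty": 0, "tz": 0.7, "ax": 0, "ay": 0, "az": 0, "claw": 0},
  {"tx": 1.2, "ty": -0.1, "tz": 1.6, "ax": 0, "ay": 0, "az": 0, "claw": 0},
  {"tx": 1.5, "ty": -0.1, "tz": 2, "ax": 0, "ay": 0, "az": 0, "claw": 0},
  {"tx": 1.5, "ty": -0.1, "tz": 2, "ax": 0, "ay": 0, "az": 0, "claw": 0},
  {"tx": 1.5, "ty": -0.1, "tz": 2, "ax": 0, "ay": 0, "az": 0, "claw": 0},
  {"tx": 1.2, "ty": 0, "tz": 1.8, "ax": 0, "ay": 0, "az": 0, "claw": 0},
  {"tx": 0.6, "ty": 0, "tz": 1, "ax": 0, "ay": 0, "az": 0, "claw": 0},
  {"tx": 0, "ty": 0, "tz": 0, "ax": 0, "ay": 0, "az": 0, "claw": 0},
  {"tx": 0, "ty": 0, "tz": 0, "ax": 0, "ay": 0, "az": 0, "claw": 0},
])

```text
time_s: 9.95
tcp_pos: [0.599, 0.1249, 0.1134]
ee_rot: [[-0.957, 0.072, 0.282], [0.069, 0.997, -0.021], [-0.283, -0.001, -0.959]]
wrist_force: [-0.1, 0.9, -0.6]
gripper_width: 0.134
gripper_force: 30.0
```

```bash
python3 - <<'E'
from tgt import *
show(.03); print(R.T@s['wrist_force'])
im,d=capture('wrist');save('w5',im);np.savez('w5',im=im,P=pts('wrist',d,s),R=R,p=p)
a,_=capture('scene')
save('c5',np.hstack([im[60:260,200:440],cv2.resize(a[160:260,220:340],None,fx=2,fy=2)]))
E
```

```text
9.95 [0.59898182 0.12490762 0.11338118] [-0.09196685  0.8819742  -0.61953832] [  30.87518951   19.80801889  -29.59853337   19.9850037   -28.51089667
 -141.60268471]
rot [-0.0009 -0.0007  0.0006] shift now-axes cm [ 0.0449  0.0723 -0.0946] shift target-axes [ 0.0449  0.0723 -0.0945]
[0.3239 0.8737 0.5494]
```

View pics/c5.png

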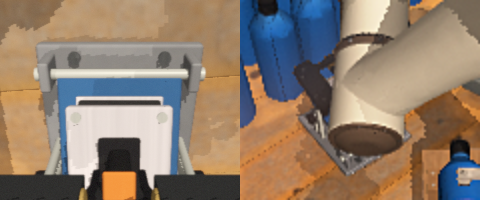

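The plate hovers over the pad: the pad's front edge shows just beyond the plate's edge at crop row ~100, parallel and centred to within a couple of mm. Measuring both edges in the tool frame.

```bash
python3 - <<'E'
from tgt import *
z=np.load('w5.npz');im=z['im'].astype(int);P=z['P'];V=im.max(-1);S=V-im.min(-1)
for u in (285,320,350): print(u,[(v,*im[v,u]) for v in range(150,174,2)])
h=.03+.00095
I=np.eye(3);o=np.zeros(3)
def tool(px,zt): return wray(px,zt,I,o)[:,:2]*1000
for v in (160,161,162,163):
    k=(V[v]<100)&(S[v]<30); u=np.nonzero(k[270:380])[0]+270; print('padrow',v,u.min() if len(u) else 0,u.max() if len(u) else 0)
for v in (180,200,220):
    k=(V[v]>140)&(S[v]<30);u=np.nonzero(k[240:400])[0]+240;print('plate',v,u.min(),u.max(),tool([[u.min()-.5,v],[u.max()+.5,v]],.005)[:,1])
Q=(P-p)@R
print('depth tool z: pad strip',[round(float(Q[v,320,2]),4) for v in (158,160,162)],'x',[round(float(Q[v,320,0]),4) for v in (158,160,162)],'plate',np.median(Q[185:225,275:290],(0,1)),np.median(Q[185:225,350:365],(0,1)),Q[172:178,300:340,2].mean())
E
```

```text
10.05 [0.60025328 0.12563498 0.1152305 ] [ 0.1745404   0.62452537 -1.31241203] [  30.87439163   19.71762065  -29.46690287   20.00307352  -28.50716441
 -141.64246991]
285 [(150, np.int64(73), np.int64(121), np.int64(168)), (152, np.int64(72), np.int64(121), np.int64(168)), (154, np.int64(72), np.int64(121), np.int64(166)), (156, np.int64(168), np.int64(167), np.int64(172)), (158, np.int64(232), np.int64(220), np.int64(214)), (160, np.int64(121), np.int64(112), np.int64(106)), (162, np.int64(58), np.int64(54), np.int64(51)), (164, np.int64(80), np.int64(76), np.int64(71)), (166, np.int64(200), np.int64(189), np.int64(181)), (168, np.int64(236), np.int64(225), np.int64(218)), (170, np.int64(231), np.int64(220), np.int64(213)), (172, np.int64(231), np.int64(220), np.int64(213))]
320 [(150, np.int64(66), np.int64(110), np.int64(155)), (152, np.int64(69), np.int64(111), np.int64(155)), (154, np.int64(66), np.int64(109), np.int64(153)), (156, np.int64(170), np.int64(168), np.int64(171)), (158, np.int64(233), np.int64(221), np.int64(215)), (160, np.int64(119), np.int64(111), np.int64(107)), 
[... 562 characters left out ...]
15)), (160, np.int64(120), np.int64(111), np.int64(106)), (162, np.int64(58), np.int64(54), np.int64(52)), (164, np.int64(78), np.int64(74), np.int64(68)), (166, np.int64(204), np.int64(193), np.int64(186)), (168, np.int64(239), np.int64(228), np.int64(221)), (170, np.int64(235), np.int64(224), np.int64(217)), (172, np.int64(235), np.int64(224), np.int64(217))]
padrow 160 0 0
padrow 161 280 358
padrow 162 279 359
padrow 163 279 359
plate 180 246 386 [-39.6896  38.7272]
plate 200 249 383 [-38.7301  37.6893]
plate 220 250 389 [-38.8885  41.8008]
depth tool z: pad strip [0.0483, 0.045, 0.0438] x [0.0468, 0.0459, 0.0447] plate [ 0.0257 -0.0207  0.0065] [0.0256 0.0219 0.0066] 0.005773682722037097
```

drive_tool([
  {"tx": 0, "ty": 0, "tz": 0, "ax": 0, "ay": 0, "az": 0, "claw": 0},
  {"tx": 0, "ty": 0, "tz": 0, "ax": 0, "ay": 0, "az": 0, "claw": 0},
  {"tx": 0, "ty": 0, "tz": 0, "ax": 0, "ay": 0, "az": 0, "claw": 0},
  {"tx": 0, "ty": 0, "tz": 0, "ax": 0, "ay": 0, "az": 0, "claw": 0},
])

```text
time_s: 10.38
tcp_pos: [0.5992, 0.1251, 0.1147]
ee_rot: [[-0.956, 0.073, 0.284], [0.07, 0.997, -0.02], [-0.285, 0.001, -0.959]]
wrist_force: [-1.1, -0.2, -1.5]
gripper_width: 0.136
gripper_force: 30.0
```

```bash
python3 - <<'E'
from tgt import *
show(.0); print(R.T@s['wrist_force'])
im,d=capture('wrist');V=im.max(-1).astype(int)
print([(v,V[v,300:340].mean().round()) for v in range(153,171)])
k=(V[162]<100);u=np.nonzero(k[270:380])[0]+270;print(u.min(),u.max())
E
```

```text
10.3833 [0.59920618 0.125136   0.11467307] [-1.12608928 -0.21789145 -1.50547746] [  30.88441329   19.69038522  -29.59189668   20.00639616  -28.49927995
 -141.70493677]
rot [ 0.0004  0.0014 -0.0011] shift now-axes cm [0.1056 0.0467 3.0234] shift target-axes [0.1014 0.0479 3.0235]
[ 1.49   -0.3008  1.1275]
[(153, np.float64(154.0)), (154, np.float64(157.0)), (155, np.float64(179.0)), (156, np.float64(230.0)), (157, np.float64(231.0)), (158, np.float64(215.0)), (159, np.float64(113.0)), (160, np.float64(60.0)), (161, np.float64(58.0)), (162, np.float64(57.0)), (163, np.float64(57.0)), (164, np.float64(79.0)), (165, np.float64(156.0)), (166, np.float64(202.0)), (167, np.float64(231.0)), (168, np.float64(237.0)), (169, np.float64(235.0)), (170, np.float64(233.0))]
279 358
```

drive_tool([
  {"tx": 0.06, "ty": 0.02, "tz": 0.2, "ax": 0, "ay": 0, "az": 0, "claw": 0},
  {"tx": 0.06, "ty": 0, "tz": 0.4, "ax": 0, "ay": 0, "az": 0, "claw": 0},
  {"tx": 0, "ty": 0, "tz": 0.5, "ax": 0, "ay": 0, "az": 0, "claw": 0},
  {"tx": 0, "ty": 0, "tz": 0.5, "ax": 0, "ay": 0, "az": 0, "claw": 0},
  {"tx": 0, "ty": 0, "tz": 0.4, "ax": 0, "ay": 0, "az": 0, "claw": 0},
  {"tx": 0, "ty": 0, "tz": 0.3, "ax": 0, "ay": 0, "az": 0, "claw": 0},
  {"tx": 0, "ty": 0, "tz": 0.2, "ax": 0, "ay": 0, "az": 0, "claw": 0},
  {"tx": 0, "ty": 0, "tz": 0, "ax": 0, "ay": 0, "az": 0, "claw": 0},
  {"tx": 0, "ty": 0, "tz": 0, "ax": 0, "ay": 0, "az": 0, "claw": 0},
  {"tx": 0, "ty": 0, "tz": 0, "ax": 0, "ay": 0, "az": 0, "claw": 0},
])

```text
time_s: 11.27
tcp_pos: [0.605, 0.1248, 0.09]
ee_rot: [[-0.956, 0.073, 0.284], [0.07, 0.997, -0.021], [-0.284, 0.0, -0.959]]
wrist_force: [-0.6, 0.0, -1.4]
gripper_width: 0.133
gripper_force: 30.0
```

```bash
python3 - <<'E'
from tgt import *
show(.0); print(R.T@s['wrist_force'])
im,d=capture('wrist');save('w6',im);V=im.max(-1).astype(int)
print([(v,V[v,300:340].mean().round()) for v in range(153,174)])
F=[]
for i in range(4): capture('wrist');q=sense();F.append(np.r_[R.T@q['wrist_force'],Rt.T@(target(0)-q['tcp_pos'])*1000])
print(np.mean(F,0),np.std(F,0))
print('moment',R.T@s['moment'])
save('c6',cv2.resize(im[110:240,230:410],None,fx=3,fy=3))
E
```

```text
11.2667 [0.60498675 0.1248318  0.09000859] [-0.55375002  0.03942063 -1.37918183] [  30.24392039   21.98416875  -31.11810392   22.49678617  -24.82967402
 -143.93094609]
rot [-0.      0.0009 -0.001 ] shift now-axes cm [-0.0425  0.0365  0.4942] shift target-axes [-0.043   0.0364  0.4942]
[ 0.9244 -0.0016  1.1644]
[(153, np.float64(157.0)), (154, np.float64(157.0)), (155, np.float64(157.0)), (156, np.float64(156.0)), (157, np.float64(156.0)), (158, np.float64(156.0)), (159, np.float64(156.0)), (160, np.float64(156.0)), (161, np.float64(156.0)), (162, np.float64(167.0)), (163, np.float64(229.0)), (164, np.float64(231.0)), (165, np.float64(204.0)), (166, np.float64(208.0)), (167, np.float64(233.0)), (168, np.float64(238.0)), (169, np.float64(237.0)), (170, np.float64(235.0)), (171, np.float64(234.0)), (172, np.float64(233.0)), (173, np.float64(234.0))]
[ 0.0204  0.0324  1.7525 -0.4258  0.3454  5.0384] [0.3044 0.1774 0.7208 0.0339 0.015  0.0165]
moment [-0.0089  0.7498 -0.0575]
```

View pics/c6.png

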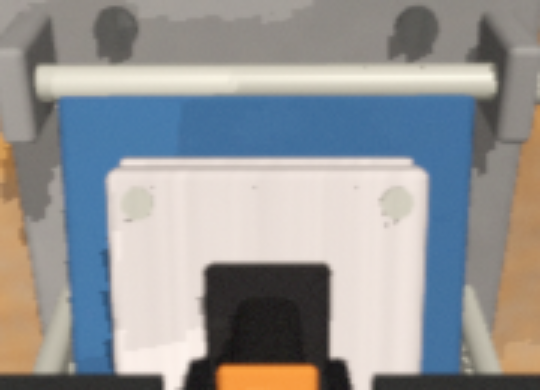

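Plate and pad are laterally centred (pad's rim 121..412, plate 107..428 in the crop). The rim's front edge shows slightly ahead of the plate's, so I'm checking the rim's size in the earlier full view to get the along-slope offset right.

```bash
python3 - <<'E'
from tgt import *
z=np.load('w4.npz');im=z['im'].astype(np.uint8);P=z['P'];R4,p4=z['R'],z['p']
c_=camera_params('wrist');K=np.array(c_['intrinsics']);T=np.array(c_['tool_from_camera'])
V=im.max(-1).astype(int)
def pl(u,v):
    d=R4@T[:3,:3]@np.linalg.inv(K)@[u,v,1];o=R4@T[:3,3]+p4
    q=o+d*((C-o)@n)/(d@n);return np.array([(q-C)@X,(q-C)@np.cross(n,X)])*1000
for u0 in(305,318,330):
  for v in list(range(50,62))+list(range(142,158)):
    u=u0+ (102-v)*.08
    print(u0,v,V[v,int(round(u))],im[v,int(round(u))],np.round(pl(round(u),v),1),'h',round(float((P[v,int(round(u))]-C)@n*1000),1)) if u0==318 else None
for u in list(range(280,294))+list(range(344,360)):
    print(u,V[102,u],np.round(pl(u,102),1),'h',round(float((P[102,u]-C)@n*1000),1))
E
```

```text
11.5167 [0.60492667 0.12483771 0.0900653 ] [ 0.64001917 -0.14510771 -0.78770245] [  30.24734379   21.97402141  -31.12554365   22.4973335   -24.82916844
 -143.92987535]
318 50 171 [ 76 125 171] [-48.6   1.2] h -22.1
318 51 173 [ 79 126 173] [-47.7   1.2] h -23.2
318 52 174 [ 77 125 174] [-46.9   1.3] h -23.9
318 53 173 [ 77 126 173] [-46.    1.4] h -24.1
318 54 173 [ 76 124 173] [-45.2   1.4] h -22.4
318 55 174 [ 81 127 174] [-44.3   1.5] h -22.9
318 56 181 [139 153 181] [-43.5   1.6] h -23.7
318 57 238 [238 230 227] [-42.6   1.6] h -6.4
318 58 157 [157 148 143] [-41.7   1.7] h -0.6
318 59 75 [75 70 65] [-40.8   0.8] h 1.2
318 60 70 [70 65 61] [-39.9   0.9] h 1.2
318 61 69 [69 64 62] [-39.1   0.9] h -0.2
318 142 69 [69 64 61] [36.9  0.4] h -0.2
318 143 65 [65 62 60] [37.9  0.4] h -0.4
318 144 66 [66 61 59] [38.9  0.5] h -0.2
318 145 68 [68 62 58] [39.9  0.6] h -1.4
318 146 88 [88 81 77] [41.  -0.4] h -0.2
318 147 168 [168 157 153] [42.  -0.3] h -6.4
318 148 136 [118 125 136] [43.  -0.2] h -7.4
318 149 126 [ 63  92 126] [44.  -0.2] h -22.9
318 150 126 [ 52  88 126] [45.  -0.1] h -24.0

[... 463 characters left out ...]

285 139 [  0.4 -31.5] h -24.0
286 135 [  0.3 -30.6] h -24.6
287 176 [  0.2 -29.6] h -6.4
288 238 [  0.2 -28.6] h -5.1
289 198 [  0.1 -27.6] h -0.8
290 100 [  0.  -26.7] h 0.2
291 67 [ -0.  -25.7] h -0.3
292 64 [ -0.1 -24.7] h -0.8
293 67 [ -0.2 -23.7] h 0.0
344 65 [-3.8 26.2] h 0.1
345 122 [-3.8 27.2] h 0.3
346 220 [-3.9 28.1] h -6.7
347 199 [-4.  29.1] h -22.1
348 176 [-4.  30.1] h -22.9
349 172 [-4.1 31.1] h -23.4
350 171 [-4.2 32.1] h -24.1
351 171 [-4.2 33.1] h -24.0
352 171 [-4.3 34. ] h -21.8
353 173 [-4.4 35. ] h -22.6
354 172 [-4.5 36. ] h -22.4
355 171 [-4.5 37. ] h -21.4
356 171 [-4.6 38. ] h -22.4
357 170 [-4.7 39. ] h -22.1
358 172 [-4.7 39.9] h -23.6
359 169 [-4.8 40.9] h -23.2
```

The rim is an 88 mm carrier lying 6 mm below the pad's face, so the pad centre estimate holds and the offset is only ~0.5 mm. Pressing on slowly.

drive_tool([
  {"tx": 0.05, "ty": 0, "tz": 0.1, "ax": 0, "ay": 0, "az": 0, "claw": 0},
  {"tx": 0, "ty": 0, "tz": 0.1, "ax": 0, "ay": 0, "az": 0, "claw": 0},
  {"tx": 0, "ty": 0, "tz": 0.1, "ax": 0, "ay": 0, "az": 0, "claw": 0},
  {"tx": 0, "ty": 0, "tz": 0.1, "ax": 0, "ay": 0, "az": 0, "claw": 0},
  {"tx": 0, "ty": 0, "tz": 0.1, "ax": 0, "ay": 0, "az": 0, "claw": 0},
  {"tx": 0, "ty": 0, "tz": 0.1, "ax": 0, "ay": 0, "az": 0, "claw": 0},
  {"tx": 0, "ty": 0, "tz": 0, "ax": 0, "ay": 0, "az": 0, "claw": 0},
  {"tx": 0, "ty": 0, "tz": 0, "ax": 0, "ay": 0, "az": 0, "claw": 0},
])

```text
time_s: 12.18
tcp_pos: [0.606, 0.1246, 0.084]
ee_rot: [[-0.956, 0.073, 0.283], [0.07, 0.997, -0.021], [-0.284, -0.0, -0.959]]
wrist_force: [-1.0, 0.3, -0.1]
gripper_width: 0.136
gripper_force: 30.0
```

```bash
cat > f.py <<'E'
from tgt import *
F=[]
for i in range(5):
    im,d=capture('wrist');q=sense();F.append(np.r_[R.T@q['wrist_force'],R.T@q['moment'],Rt.T@(target(0)-q['tcp_pos'])*1000])
print('F,M,shift',np.mean(F,0),np.std(F,0)[:3])
show(0)
E
python3 f.py
```

```text
12.1833 [0.60601518 0.12464638 0.08399822] [-1.03545913  0.26033922 -0.0909879 ] [  30.07888819   22.52562994  -31.55003125   23.24737402  -23.91906833
 -144.61102238]
F,M,shift [ 1.7057 -0.0184 -1.0647 -0.022   0.99   -0.0067 -1.155   0.4777 -1.103 ] [0.4493 0.8125 0.3656]
rot [-0.0003  0.0005 -0.0009] shift now-axes cm [-0.1138  0.0476 -0.1116] shift target-axes [-0.1138  0.0475 -0.1117]
```

drive_tool([
  {"tx": 0, "ty": 0, "tz": 0.05, "ax": 0, "ay": 0, "az": 0, "claw": 0},
  {"tx": 0, "ty": 0, "tz": 0.05, "ax": 0, "ay": 0, "az": 0, "claw": 0},
  {"tx": 0, "ty": 0, "tz": 0.05, "ax": 0, "ay": 0, "az": 0, "claw": 0},
  {"tx": 0, "ty": 0, "tz": 0.05, "ax": 0, "ay": 0, "az": 0, "claw": 0},
  {"tx": 0, "ty": 0, "tz": 0.05, "ax": 0, "ay": 0, "az": 0, "claw": 0},
  {"tx": 0, "ty": 0, "tz": 0.05, "ax": 0, "ay": 0, "az": 0, "claw": 0},
  {"tx": 0, "ty": 0, "tz": 0.05, "ax": 0, "ay": 0, "az": 0, "claw": 0},
  {"tx": 0, "ty": 0, "tz": 0.05, "ax": 0, "ay": 0, "az": 0, "claw": 0},
  {"tx": 0, "ty": 0, "tz": 0, "ax": 0, "ay": 0, "az": 0, "claw": 0},
  {"tx": 0, "ty": 0, "tz": 0, "ax": 0, "ay": 0, "az": 0, "claw": 0},
])

```text
time_s: 13.27
tcp_pos: [0.6072, 0.1246, 0.0802]
ee_rot: [[-0.956, 0.073, 0.283], [0.07, 0.997, -0.021], [-0.284, 0.0, -0.959]]
wrist_force: [-4.1, -0.9, 2.5]
gripper_width: 0.137
gripper_force: 30.0
```

```bash
cat >> f.py <<'E'
Pw=pts('wrist',d,s);print('plate plane tool z: L,R,front', [np.round(np.median(((Pw-p)@R)[a:b,c:e,2])*1000,1) for a,b,c,e in((175,228,272,288),(175,228,350,366),(170,178,300,340))])
save('c7',cv2.resize(im[110:240,230:410],None,fx=3,fy=3))
E
python3 f.py
```

```text
13.2667 [0.60721692 0.12458884 0.08021959] [-4.09973931 -0.90436803  2.53655998] [  29.94518429   22.90430194  -31.76703289   23.74586612  -23.3325269
 -145.03501173]
F,M,shift [ 2.4009  0.0775 -4.936   0.0525  1.3477 -0.0252 -1.0806  0.4695 -5.1334] [0.2869 0.3279 0.2992]
rot [-0.0002  0.0006 -0.0009] shift now-axes cm [-0.1059  0.0445 -0.5081] shift target-axes [-0.1056  0.0445 -0.5081]
plate plane tool z: L,R,front [np.float64(5.2), np.float64(5.2), np.float64(5.2)]
```

View pics/c7.png

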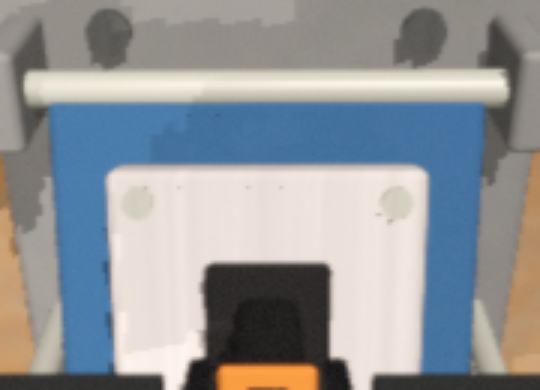

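The force along the slope normal rose by 6.4 N from free, which means about 5 mm in. The measured travel past contact is 5.1 mm, and the plate is parallel and centred on the pad. Handing in.

```bash
python3 -c "
from station import finish_job
print(finish_job())"
```

```text
the job is handed in; nothing more can be done
None
```

The job is handed in at about 13.5 s of the 42 s: the plate was held level and still about 60 mm over the reader window for a second, then laid centred on the large stage's pad at its slope and pressed in about 5 mm, still gripped.

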